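# Hold the tablet dispenser's dial at the third mark

### The arm

A 6-joint arm with a two-finger parallel gripper is mounted at the origin on the work surface. World frame = base frame: x ahead of the robot, y to its left, z up, the work surface at z = 0. Lengths are in m, angles in degrees, forces in N, time in s.
With the tool pointing down it reaches from about 0.35 to 0.875 m from the base axis. Payload 4.2 kg.
Tool frame: the origin (TCP) lies on the centre line of the jaws, within the pads' length; the fingertips stand tip_reach ahead of it and the grasp point (between the pads) is the TCP (tip_reach is the distance from the TCP to the fingertips, in m); z points along the fingers, y is the line along which they close (so a half turn about z gives the same grasp; the last joint's range is limited). The gripper opens to 87 mm and grips with 3 to 60 N. Pads are 19 mm wide; open, the fingers measure 117 mm over their backs; the gripper's body (75 mm by 190 mm) begins 51 mm behind the grasp point.
Start: joints at [85.061, 22.042, 0.453, 0, -68.411, -14.817], TCP at [0.211, 0.588, 0.242] pointing down, gripper open.
Joint ranges: [-179.83, 179.83], [-69.29, 118.12], [-61.27, 80.66], [-181.25, 117.63], [-171.15, -9.14], [-177.46, 177.46]. Speed limits (degrees/s): [159.86, 159.86, 180, 180, 180, 180].

### API

Orientations are given as a 3x3 rotation matrix whose columns are the frame's x, y, z axes.
In Python, from station import sense, capture, finish_job, tip_reach gives the robot as it stands.
- The arm moves only by the tool arm_command, never from a script. Its argument "deltas" is a list of rows, each a list of 7 numbers: the turn, a rotation vector about the tool's x, y, z in rad, then the shift along the tool's x, y, z in cm, then the closure, from -1 (fully open) to 1 (shut), so that 0 is half open. In form: [[rx, ry, rz, dx, dy, dz, hand], ...]. A call has 1 to 8 rows; each row is the pose to reach, as a shift and turn from the pose commanded when the call began, along the tool's axes at that moment; what a row does not reach only later rows make up. A row lasts 1/12 s, in which the tool goes at most 41.7 mm and 7.16 degrees, less where a joint would pass 70% of its speed; a pose out of reach is approached as far as the arm can. A call with a gripper value outside its range is refused whole. The fingers move at their own pace and stop on an object; the grip force is fixed at half the most. Time passes only in rows, so rows that repeat a pose let the fingers close. It gives the time, the measured TCP pose, the force, the opening and the grip force at its end, in the units of the state.
- sense(): the state, without advancing time (a new reading comes with each control period).
- capture(name): name is "scene" or "top" or "wrist"; returns a dict with "pixels" (384x512x3 uint8, blue, green, red), "fovy" (degrees; the focal length in pixels is half the picture's height over the tangent of half this angle, whatever the lens; pixels are square), "cx", "cy" (the principal point, pixels), "k1" (the pictures are not rectified: a ray, as slopes to the right and down, at radius r is drawn at 1 + k1 r^2 times it, then the intrinsics apply), "rvec" (rotation vector, rad) and "tvec" (3), from world to camera coordinates, as OpenCV has them. Camera axes: x right, y down, z forward; pixel columns grow to the right and rows downward; lengths in m; the calibration is good to about 2 mm. A picture is of the moment at which its call begins. There is no depth.
- finish_job(): hands the job in; it is judged then, once.
The state is a dict: "time_s": time; "joints": joint angles; "joint_velocities": joint speeds; "effort": joint torques, N m; "tcp_pos": TCP position; "ee_rot": TCP orientation; "wrist_force": force on the tool from outside, world axes, zero at the start; "moment": the same for the moment, N m; "gripper_width": opening from 0.0 (shut) to 1.0 (fully open); "gripper_force": force on a finger pad.
Only numpy, scipy, OpenCV 4.12 (cv2) and the standard library are available. Lean on these libraries where they do the work, as an engineer would, in place of code of your own. Each camera call takes 0.05 s, during which the arm holds its last target. There are 200 camera calls.

### The job

The bottle standing on top of the detergent-tablet dispenser blocks its dial handle: before turning the dial, set the bottle down upright in the shallow metal tray and let go of it (no dropping or tipping it over). Then turn the dispenser's spring-return dial clockwise by its handle, past the first two marks to the third, and finish holding it there against its spring with the gripper still on the dial. Leave the cup on the dispenser and the jar and carton in the tray where they stand.

Things in the scene. Friction and masses are not known exactly. Their poses are not given: they have to be found in the camera images.
- dispenser: White countertop dispenser, a fixed box 240 (x) x 280 (y) x 100 mm high with a flat deck on top. Origin: centre of its underside; its front (chute mouth) faces its own -x. A grey hopper lid, 35 mm tall, stands on the rear of the deck (own x 55 to 115 mm, y -130 to 70 mm).
- dial_axis (a point): Point on the dial's vertical axis of rotation, on the dispenser's deck (100 mm above the counter), 10 mm to +x of the dispenser's centre. Axes as the dispenser's. The dial's hub there is 68 mm across and 20 mm tall.
- post (a point): Centre of the top end of the dial's handle: an upright black round post, 18 mm in diameter, 75 mm from the dial's axis on a flat steel arm 18 mm wide. Post top 63 mm above the deck (163 above the counter), arm top 16 mm above the deck. At rest it is 222 deg counter-clockwise from the dispenser's own +x (front right); it travels in an arc across the front of the deck towards own +y.
- dial (a joint): Dial angle, rad: 0 at rest, growing clockwise seen from above. Detents at 0.45, 0.90 and 1.35 (first, second, third); hard stop 1.45. The return spring gives 0.25 N m at 0, rising to 0.6 at the stop, with a detent ripple of 0.15 N m (3 to 10 N at the post). It stays in no detent: released, it runs back to 0.
- mark3 (a point): The third mark: the group of three dark pips on the deck, 112 mm from the dial's axis; the post points at it when the dial is at the third detent. Groups of one and two pips mark the first and second.
- bottle: White round bottle, straight-sided 52 mm in diameter up to 125 mm, with a narrower grey cap 32 mm in diameter to 150 mm; about 0.25 kg. Origin: centre of its underside, z up. It starts upright on the dispenser's deck, in the path of the post.
- tray: Shallow fixed steel tray 220 (x) x 260 (y) mm, walls 25 mm high and 5 mm thick, inner floor 5 mm above the counter. Origin: centre of its underside. A jar and a carton stand in its +y half; the -y half is empty.
- tray_free (a point): Centre of the empty half of the tray, on its inner floor (60 mm to the tray's own -y of its centre). Axes as the tray's.
- jar: Bystander: clear jar in the tray, 56 mm in diameter, 85 mm tall; origin at the centre of its underside.
- carton: Bystander: cardboard carton in the tray, 55 x 75 x 60 mm; origin at the centre of its underside.
- cup: Bystander: white plastic cup on the rear left corner of the dispenser's deck, 52 mm across, 60 mm tall; origin at the centre of its underside.

How it is judged (in metres and radians):
On the way, in this order (a step that is already met when the one before it is completed fails the run):
1. the bottle stands upright in the tray, released, with the dial still at rest (x of bottle in the frame of tray between -0.1 and 0.1 m and y of bottle in the frame of tray between -0.12 and 0.12 m and z of bottle in the frame of tray between -0.002 and 0.011 m and angle between bottle's own z axis and vertical below 0.15 rad and contact force between the fingers and bottle below 0.1 N and value of joint dial below 0.25 rad), for 0.2 s.
2. the dial is past the second detent (value of joint dial above 1 rad).
3. the dial is at the third detent, held there by the gripper (value of joint dial above 1.27 rad and contact force between the fingers and dial above 2 N), for 0.5 s.
At the end, for the whole second after the job is handed in: The dial is at the third detent (above 1.27 rad) and still, held by the fingers (contact force above 2 N); the bottle stands at rest in the tray, upright within 0.15 rad, released, and not touching the dial (all of step 3 and velocity of joint dial between -0.15 and 0.15 rad/s and x of bottle in the frame of tray between -0.1 and 0.1 m and y of bottle in the frame of tray between -0.12 and 0.12 m and z of bottle in the frame of tray between -0.002 and 0.011 m and angle between bottle's own z axis and vertical below 0.15 rad and contact force between the fingers and bottle below 0.1 N and linear speed of bottle below 0.03 m/s and contact force between bottle and dial below 0.1 N); the arm keeps its last pose, push and grip.
It fails at once if the dial is turned (over 0.3 rad) before the bottle is over in the tray (value of joint dial above 0.3 rad and not (x of bottle in the frame of tray between -0.1 and 0.1 m and y of bottle in the frame of tray between -0.12 and 0.12 m)).
It fails at once if the bottle is tipped over (over 0.7 rad) (angle between bottle's own z axis and vertical above 0.7 rad).
It fails at once if the bottle is dropped or thrown (faster than 0.7 m/s with no finger on it) (linear speed of bottle above 0.7 m/s and contact force between the fingers and bottle below 0.1 N).
It fails at once if the cup, jar or carton is moved (over 40 mm) (distance of any of jar, carton, cup from where it was at the start of the episode above 0.04 m).
It also fails if it takes over 64 s, if anything falls off the work surface, if the arm or the gripper's body presses on something with over 40 N, if the wrist force passes 120 N, or if a joint passes its speed limit or range.

## Working session

There is one attempt and no reset: what is moved stays moved. The work goes in short steps, Python scripts to look and compute and a tool call to move; the robot and the scene stay as the last step left them, time stands still between calls to the robot, and variables do not carry over. Pictures are saved under pics/ and viewed, at most 10 in all, crops included, and the job is handed in when it is done.

Besides the shell and the picture viewer there is one more tool, called after "Emit:" in YAML: its name, and indented under it one key for each argument. arm_command: Moves the arm, as the interface text tells. Its arguments: {"type":"object","properties":{"deltas":{"type":"array"}},"required":["deltas"]}

```bash
mkdir -p pics; cat > h.py <<'E'
import numpy as np, cv2
from station import sense, capture, tip_reach
def K(c):
    f=192/np.tan(np.radians(c["fovy"])/2); return np.array([[f,0,c["cx"]],[0,f,c["cy"]],[0,0,1.]])
def ray(c,uv):
    k=K(c); d=(np.array(uv,float)-[c["cx"],c["cy"]])/k[0,0]; p=d.copy()
    for _ in range(30): p=d/(1+c["k1"]*(p@p))
    R,_=cv2.Rodrigues(np.array(c["rvec"],float)); t=np.array(c["tvec"],float).ravel()
    return -R.T@t, R.T@np.array([p[0],p[1],1])
def onz(c,uv,z):
    o,d=ray(c,uv); return o+d*(z-o[2])/d[2]
def proj(c,P):
    R,_=cv2.Rodrigues(np.array(c["rvec"],float)); q=R@np.array(P,float)+np.array(c["tvec"],float).ravel()
    p=q[:2]/q[2]; return p*(1+c["k1"]*(p@p))*K(c)[0,0]+[c["cx"],c["cy"]]
E
python3 - <<'E'
from h import *
import pickle
d={}
for n in("scene","top"):
    c=capture(n); d[n]=c; cv2.imwrite(f"pics/{n}0.png",cv2.resize(c["pixels"],None,fx=1.5,fy=1.5)); print(n,ray(c,(256,192)),c["k1"])
pickle.dump(d,open("c0.pkl","wb")); s=sense(); print(tip_reach() if callable(tip_reach) else tip_reach,s["ee_rot"],s["tcp_pos"])
E
```

```text
scene (array([ 0.76681332, -0.33121171,  0.78414959]), array([-0.24925998,  0.4346279 , -0.86559712])) -0.1255704824907655
top (array([ 0.48168439, -0.00659314,  0.96287528]), array([ 0.09081559,  0.00644153, -0.99586659])) -0.04541069304396512
0.019 [[ 9.41091314e-01 -3.38152086e-01 -5.52964931e-04]
 [-3.38152518e-01 -9.41089440e-01 -1.88181435e-03]
 [ 1.15949991e-04  1.95794562e-03 -9.99998077e-01]] [0.21106857 0.58775915 0.24057221]
```

View pics/scene0.png

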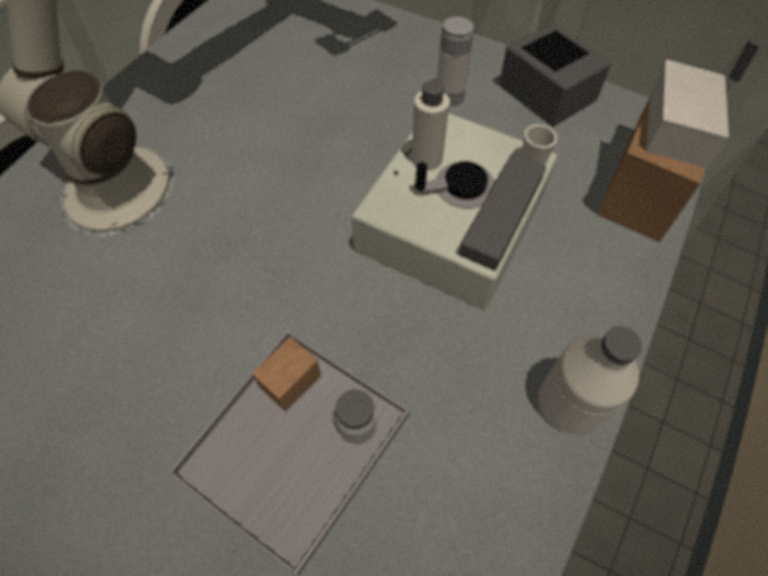

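View pics/top0.png

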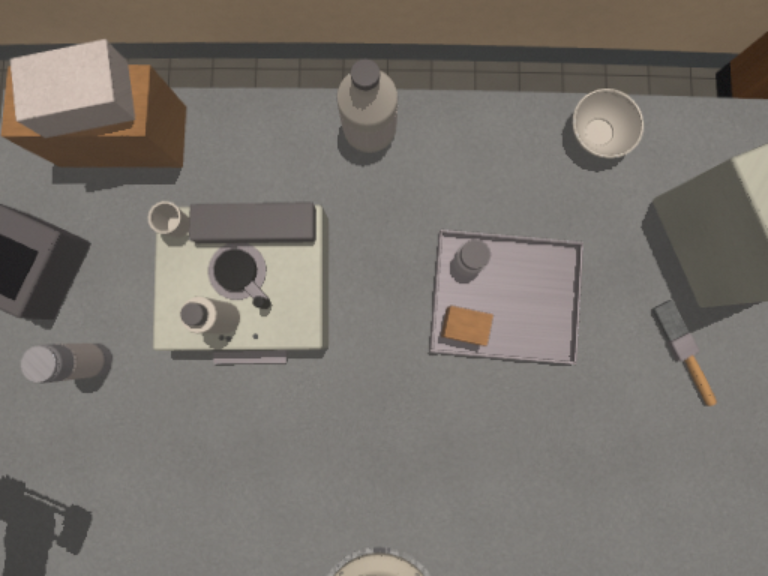

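The scene view shows the dispenser with the bottle's cap at about (432,92) and the post at (421,178). In the top view the deck corners are about (155,205)-(327,350), the cap is at (193,315), the post at (262,302), and the tray spans (435,232)-(580,362) with its right half empty. All pixels are in the 1.5x pictures.

```bash
python3 - <<'E'
from h import *
import pickle
d=pickle.load(open("c0.pkl","rb")); t=d["top"]; s=d["scene"]
g=lambda c:cv2.cvtColor(c["pixels"],cv2.COLOR_BGR2GRAY)
def blob(c,uv,r,lo,hi):
    u,v=(int(a/1.5) for a in uv); G=g(c); m=np.zeros_like(G); m[v-r:v+r,u-r:u+r]=1
    m=((G>=lo)&(G<=hi)&(m>0)).astype(np.uint8); n,l,st,ce=cv2.connectedComponentsWithStats(m)
    i=1+np.argmax(st[1:,4]); return ce[i],st[i]
p=lambda *a:print(*[np.round(x,4) if not isinstance(x,str) else x for x in a])
for nm,c,uv,r,z in(("cap",t,(193,315),11,.25),("post",t,(262,302),8,.163),("hub",t,(236,270),22,.12),("capS",s,(432,92),12,.25),("hubS",s,(467,180),20,.12)):
    ce,st=blob(c,uv,r,0,75 if 'cap' in nm else 45); p(nm,ce,st,onz(c,ce,z))
for nm,uv,z in(("d",(155,205),.1),("d",(323,205),.1),("d",(327,350),.1),("d",(153,349),.1),("t",(441,231),.025),("t",(582,243),.025),("t",(574,363),.025),("t",(431,353),.025),("jar",(474,253),.085),("carton",(468,325),.06),("cup",(165,217),.16),("m",(255,336),.1),("m",(221,337),.1),("m",(229,338),.1)):
    p(nm,onz(t,np.array(uv)/1.5,z))
# scene checks
for nm,uv,z in(("tS",(290,335),.025),("tS",(407,411),.025),("tS",(297,572),.025),("tS",(175,472),.025),("postS",(421,167),.163),("cupS",(540,137),.16)): p(nm,onz(s,np.array(uv)/1.5,z))
v=np.vstack([t["pixels"][125:240,95:225]]); cv2.imwrite("pics/crop.png",cv2.resize(v,None,fx=5,fy=5,interpolation=cv2.INTER_CUBIC))
E
```

```text
cap [135.     211.1622] [130 204   8  13  37] [0.504  0.2425 0.25  ]Traceback (most recent call last):
  File "<stdin>", line 11, in <module>
  File "<stdin>", line 8, in blob
    return _wrapfunc(a, 'argmax', axis=axis, out=out, **kwds)
    return bound(*args, **kwds)
ValueError: attempt to get argmax of an empty sequence
```

```bash
python3 - <<'E'
from h import *
import pickle
d=pickle.load(open("c0.pkl","rb")); t=d["top"]; s=d["scene"]
g=lambda c:cv2.cvtColor(c["pixels"],cv2.COLOR_BGR2GRAY)
def blob(c,uv,r,hi):
    u,v=(int(a/1.5) for a in uv); m=np.zeros((384,512),bool); m[v-r:v+r,u-r:u+r]=1
    m=((g(c)<=hi)&m).astype(np.uint8); n,l,st,ce=cv2.connectedComponentsWithStats(m)
    if n<2: return (np.array(uv)/1.5,"none",g(c)[v,u])
    i=1+np.argmax(st[1:,4]); return ce[i],st[i],g(c)[v,u]
p=lambda *a:print(*[np.round(x,4) if isinstance(x,np.ndarray) else x for x in a])
for nm,c,uv,r,z,h in(("cap",t,(193,315),11,.25,105),("post",t,(262,302),8,.163,60),("hub",t,(236,270),22,.12,60),("hubS",s,(467,180),20,.12,45)):
    ce,*st=blob(c,uv,r,h); p(nm,ce,*st,onz(c,ce,z))
for nm,uv,z in(("d",(155,205),.1),("d",(323,205),.1),("d",(327,350),.1),("d",(153,349),.1),("t",(441,231),.025),("t",(582,243),.025),("t",(574,363),.025),("t",(431,353),.025),("jar",(474,253),.085),("carton",(468,325),.06),("cup",(165,217),.16),("m",(255,336),.1),("m",(221,337),.1),("m",(229,338),.1)):
    p(nm,onz(t,np.array(uv)/1.5,z))
for nm,uv,z in(("tS",(290,335),.025),("tS",(407,411),.025),("tS",(297,572),.025),("tS",(175,472),.025),("capS",(436,88),.25),("postS",(421,167),.163),("cupS",(540,137),.16)): p(nm,onz(s,np.array(uv)/1.5,z))
A=cv2.resize(t["pixels"][125:240,95:225],(700,600),interpolation=cv2.INTER_CUBIC); cv2.imwrite("pics/crop.png",A)
E
```

```text
cap [129.1204 209.9843] [121 203  18  15 191] 103 [0.5062 0.2546 0.25  ]
post [174.3704 201.9444] [169 199  11   7  54] 63 [0.5291 0.1836 0.163 ]
hub [156.3744 179.7111] [143 167  28  27 585] 55 [0.5846 0.2393 0.12  ]
hubS [310.4294 119.9265] [297 108  28  25 517] 19 [0.5886 0.2322 0.12  ]
d [0.6939 0.3842 0.1   ]
d [0.697  0.1023 0.1   ]
d [0.4582 0.0896 0.1   ]
d [0.4546 0.3745 0.1   ]
t [ 0.6714 -0.1011  0.025 ]
t [ 0.654  -0.3553  0.025 ]
t [ 0.4396 -0.3376  0.025 ]
t [ 0.4538 -0.0849  0.025 ]
jar [ 0.6228 -0.1505  0.085 ]
carton [ 0.5031 -0.1445  0.06  ]
cup [0.6603 0.3401 0.16  ]
m [0.4788 0.2074 0.1   ]
m [0.4762 0.263  0.1   ]
m [0.4749 0.2498 0.1   ]
tS [ 0.4675 -0.0898  0.025 ]
tS [ 0.6739 -0.1045  0.025 ]
tS [ 0.6574 -0.3544  0.025 ]
tS [ 0.4482 -0.3367  0.025 ]
capS [0.514  0.2561 0.25  ]
postS [0.5328 0.1851 0.163 ]
cupS [0.6618 0.337  0.16  ]
```

View pics/crop.png

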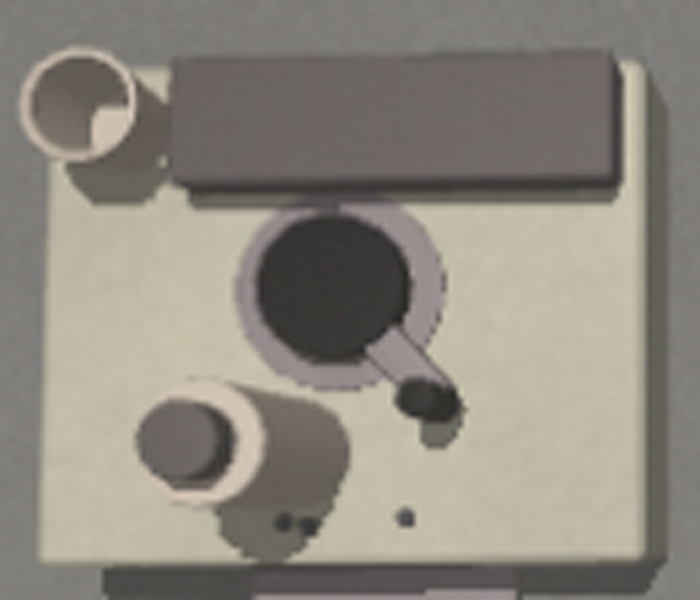

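The crop confirms one pip at (405,517), two pips at (285..310,523) and the third hidden by the bottle, whose cap is at (180,440). The dial axis comes out at about (.586,.238), the post at (.531,.185) and the bottle at (.509,.256). The tray centre is about (.558,-.220). Sizes and heights agree. Moving to above the bottle.

Emit:
arm_command:
  deltas:
    - [0,0,0,0,0,-3,-1]
    - [0,0,0,2,1.1,-6,-1]
    - [0,0,0,5,2.7,-6,-1]
    - [0,0,0,8.5,4.6,-6,-1]
    - [0,0,0,12,6.5,-6,-1]
    - [0,0,0,15.5,8.4,-6,-1]
    - [0,0,0,19,10.2,-6,-1]
    - [0,0,0,22.5,12.1,-6,-1]

```text
time_s: 0.77
tcp_pos: [0.3828, 0.3966, 0.3013]
ee_rot: [[0.941, -0.338, -0.0], [-0.338, -0.941, -0.0], [-0.0, 0.001, -1.0]]
wrist_force: [1.7, 0.4, -1.0]
gripper_width: 0.999
gripper_force: 0.0
```

Emit:
arm_command:
  deltas:
    - [0,0,0,3.5,1.9,0,-1]
    - [0,0,0,7,3.8,0,-1]
    - [0,0,0,10.5,5.7,0,-1]
    - [0,0,0,13.5,7.3,0,-1]
    - [0,0,0,15.8,8.5,0,-1]
    - [0,0,0,16.8,9.1,0,-1]
    - [0,0,0,16.8,9.1,0,-1]
    - [0,0,0,16.8,9.1,0,-1]

```text
time_s: 1.43
tcp_pos: [0.5093, 0.2556, 0.301]
ee_rot: [[0.941, -0.339, -0.001], [-0.339, -0.941, -0.0], [-0.001, 0.001, -1.0]]
wrist_force: [0.2, 0.8, 0.3]
gripper_width: 1.0
gripper_force: 0.0
```

```bash
cat >> h.py <<'E'
def delta(P,yaw=None):
    s=sense(); R=np.array(s["ee_rot"]); d=R.T@(np.array(P)-s["tcp_pos"])*100
    az=np.degrees(np.arctan2(R[1,0],R[0,0]))
    print("t",s["time_s"],"tcp",np.round(s["tcp_pos"],4),"az",az.round(2),"d_cm",d.round(2),"rz",None if yaw is None else np.radians(az-yaw).round(3),"w",s["gripper_width"],"F",np.round(s["wrist_force"],1),"gf",s["gripper_force"],"j",np.round(s["joints"],1))
E
python3 - <<'E'
from h import *
delta((.509,.256,.208))
c=capture("wrist"); cv2.imwrite("pics/w1.png",c["pixels"])
for P in((.509,.256,.25),(.509,.256,.225)): print(proj(c,P))
E
```

```text
t 1.4333 tcp [0.5093 0.2556 0.301 ] az -19.82 d_cm [-0.04 -0.03  9.3 ] rz None w 1.000460229619584 F [0.2 0.8 0.3] gf 0.0 j [ 42.9  14.6  -1.7  -0.  -73.7  27.3]
[254.8465317  215.67949621]
[254.75132717 203.95353136]
```

View pics/w1.png

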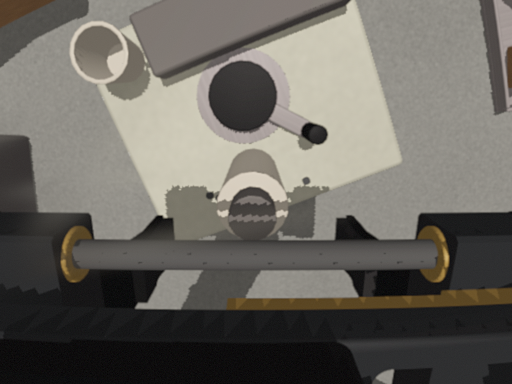

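The wrist view shows the cap centred near (252,212), where (255,216) was predicted, so the bottle is between the jaws. Descending and gripping.

Emit:
arm_command:
  deltas:
    - [0,0,0,0,0,2,-1]
    - [0,0,0,0,0,4.5,-1]
    - [0,0,0,0,0,7,-1]
    - [0,0,0,0,0,8.6,-1]
    - [0,0,0,0,0,9.2,-1]
    - [0,0,0,0,0,9.2,-1]
    - [0,0,0,0,0,9.2,-0.2]
    - [0,0,0,0,0,9.2,0]

```text
time_s: 2.15
tcp_pos: [0.5099, 0.2569, 0.2112]
ee_rot: [[0.942, -0.337, 0.003], [-0.337, -0.942, 0.002], [0.002, -0.002, -1.0]]
wrist_force: [-0.7, -0.7, 0.1]
gripper_width: 0.918
gripper_force: 0.0
```

Emit:
arm_command:
  deltas:
    - [0,0,0,0,0,0,0.1]
    - [0,0,0,0,0,0,0.3]
    - [0,0,0,0,0,0,0.6]
    - [0,0,0,0,0,0,1]
    - [0,0,0,0,0,0,1]
    - [0,0,0,0,0,0,1]
    - [0,0,0,0,0,0,1]
    - [0,0,0,0,0,0,1]

```text
time_s: 2.82
tcp_pos: [0.5097, 0.2561, 0.2099]
ee_rot: [[0.941, -0.338, 0.001], [-0.338, -0.941, 0.001], [0.001, -0.001, -1.0]]
wrist_force: [-0.0, 0.9, 2.0]
gripper_width: 0.584
gripper_force: 29.9
```

Emit:
arm_command:
  deltas:
    - [0,0,0,0,0,-0.5,1]
    - [0,0,0,0,0,-1.5,1]
    - [0,0,0,0,0,-3,1]
    - [0,0,0,0,0,-5,1]
    - [0,0,0,0,0,-7,1]
    - [0,0,0,0,0,-8.2,1]
    - [0,0,0,0,0,-8.7,1]
    - [0,0,0,0,0,-8.7,1]

```text
time_s: 3.48
tcp_pos: [0.5096, 0.256, 0.2979]
ee_rot: [[0.941, -0.338, 0.002], [-0.338, -0.941, 0.002], [0.001, -0.002, -1.0]]
wrist_force: [0.6, -0.1, -3.2]
gripper_width: 0.589
gripper_force: 29.9
```

Emit:
arm_command:
  deltas:
    - [0,0,0,0.2,0.5,0,1]
    - [0,0,0,0.7,1.5,0,1]
    - [0,0,0,1.4,3,0,1]
    - [0,0,0,2.3,5,0,1]
    - [0,0,0,3.4,7.5,0,1]
    - [0,0,0,4.6,10,0,1]
    - [0,0,0,5.7,12.5,0,1]
    - [0,0,0,6.8,15,0,1]

```text
time_s: 4.15
tcp_pos: [0.5218, 0.0893, 0.2954]
ee_rot: [[0.941, -0.338, -0.003], [-0.338, -0.941, -0.001], [-0.002, 0.002, -1.0]]
wrist_force: [0.1, 0.3, -2.1]
gripper_width: 0.586
gripper_force: 29.9
```

Emit:
arm_command:
  deltas:
    - [0,0,0,1.1,2.5,0,1]
    - [0,0,0,2.3,5,0,1]
    - [0,0,0,3.4,7.5,0,1]
    - [0,0,0,4.5,10,0,1]
    - [0,0,0,5.7,12.5,0,1]
    - [0,0,0,6.8,15,0,1]
    - [0,0,0,8,17.5,0,1]
    - [0,0,0,9.1,20,0,1]

```text
time_s: 4.82
tcp_pos: [0.5396, -0.1294, 0.2953]
ee_rot: [[0.941, -0.339, -0.003], [-0.339, -0.941, -0.0], [-0.003, 0.001, -1.0]]
wrist_force: [0.2, -0.0, -3.3]
gripper_width: 0.586
gripper_force: 29.9
```

Emit:
arm_command:
  deltas:
    - [0,0,0,1.1,2.5,0,1]
    - [0,0,0,2.3,5,0,1]
    - [0,0,0,3.4,7.5,0,1]
    - [0,0,0,4.5,9.8,0,1]
    - [0,0,0,5.4,11.7,0,1]
    - [0,0,0,6,13.2,0,1]
    - [0,0,0,6.3,14,0,1]
    - [0,0,0,6.3,14,0,1]

```text
time_s: 5.48
tcp_pos: [0.5516, -0.2822, 0.295]
ee_rot: [[0.94, -0.341, -0.003], [-0.341, -0.94, 0.001], [-0.003, 0.0, -1.0]]
wrist_force: [-0.6, 0.0, -2.6]
gripper_width: 0.588
gripper_force: 29.9
```

```bash
python3 - <<'E'
from h import *
delta((.554,-.28,.115))
c=capture("scene"); cv2.imwrite("pics/s2.png",cv2.resize(c["pixels"],None,fx=1.5,fy=1.5))
E
```

```text
t 5.4833 tcp [ 0.5516 -0.2822  0.295 ] az -19.92 d_cm [ 0.2 -0.3 18. ] rz None w 0.5878608460453024 F [-0.6  0.  -2.6] gf 29.91103653504979 j [-12.1  19.9   4.9   0.  -75.1  82.2]
```

View pics/s2.png

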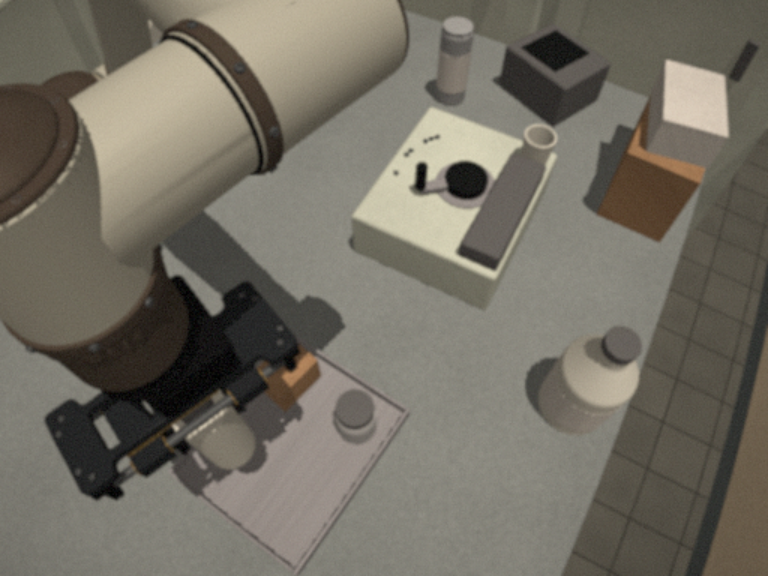

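The third mark's pips are now visible at (431,138), the dial is at rest, and the bottle hangs over the tray's empty half. Lowering it: contact is expected at TCP z of about 0.115.

Emit:
arm_command:
  deltas:
    - [0,0,0,0,0,1,1]
    - [0,0,0,0,0,3,1]
    - [0,0,0,0,0,6,1]
    - [0,0,0,0,0,9,1]
    - [0,0,0,0,0,12,1]
    - [0,0,0,0,0,14.5,1]
    - [0,0,0,0,0,16,1]
    - [0,0,0,0,0,16.8,1]

```text
time_s: 6.2
tcp_pos: [0.5509, -0.2785, 0.1252]
ee_rot: [[0.942, -0.337, -0.005], [-0.337, -0.942, 0.002], [-0.006, -0.0, -1.0]]
wrist_force: [-0.7, 0.3, -2.2]
gripper_width: 0.585
gripper_force: 29.9
```

Emit:
arm_command:
  deltas:
    - [0,0,0,0,0,0.2,1]
    - [0,0,0,0,0,0.4,1]
    - [0,0,0,0,0,0.6,1]
    - [0,0,0,0,0,0.8,1]
    - [0,0,0,0,0,0.9,1]
    - [0,0,0,0,0,1,1]
    - [0,0,0,0,0,1,1]
    - [0,0,0,0,0,1,1]

```text
time_s: 6.87
tcp_pos: [0.5528, -0.2804, 0.1188]
ee_rot: [[0.941, -0.338, 0.0], [-0.338, -0.941, -0.0], [0.0, -0.0, -1.0]]
wrist_force: [-0.6, 0.3, -3.0]
gripper_width: 0.584
gripper_force: 29.9
```

Emit:
arm_command:
  deltas:
    - [0,0,0,0,0,0.1,1]
    - [0,0,0,0,0,0.2,1]
    - [0,0,0,0,0,0.25,1]
    - [0,0,0,0,0,0.3,1]
    - [0,0,0,0,0,0.3,1]

```text
time_s: 7.28
tcp_pos: [0.5527, -0.2803, 0.1154]
ee_rot: [[0.941, -0.338, -0.0], [-0.338, -0.941, 0.0], [-0.0, 0.0, -1.0]]
wrist_force: [0.4, -0.4, -2.2]
gripper_width: 0.591
gripper_force: 29.9
```

Emit:
arm_command:
  deltas:
    - [0,0,0,0,0,0.05,1]
    - [0,0,0,0,0,0.1,1]
    - [0,0,0,0,0,0.1,1]
    - [0,0,0,0,0,0.1,1]

```text
time_s: 7.62
tcp_pos: [0.5529, -0.2804, 0.115]
ee_rot: [[0.941, -0.338, 0.001], [-0.338, -0.941, -0.0], [0.001, 0.0, -1.0]]
wrist_force: [-0.2, 0.5, -0.4]
gripper_width: 0.585
gripper_force: 29.9
```

Contact is beginning, so I'll go 1 mm more and then release.

Emit:
arm_command:
  deltas:
    - [0,0,0,0,0,0.1,1]
    - [0,0,0,0,0,0.1,1]
    - [0,0,0,0,0,0.1,1]

```text
time_s: 7.87
tcp_pos: [0.5532, -0.2805, 0.1149]
ee_rot: [[0.941, -0.338, 0.001], [-0.338, -0.941, -0.001], [0.002, 0.0, -1.0]]
wrist_force: [-1.2, 1.9, 5.8]
gripper_width: 0.589
gripper_force: 29.9
```

Emit:
arm_command:
  deltas:
    - [0,0,0,0,0,0,0.1]
    - [0,0,0,0,0,0,-0.1]
    - [0,0,0,0,0,0,-0.2]
    - [0,0,0,0,0,0,-0.4]
    - [0,0,0,0,0,0,-0.7]
    - [0,0,0,0,0,0,-1]
    - [0,0,0,0,0,0,-1]
    - [0,0,0,0,0,0,-1]

```text
time_s: 8.53
tcp_pos: [0.5527, -0.2804, 0.1133]
ee_rot: [[0.941, -0.338, -0.0], [-0.338, -0.941, 0.0], [-0.0, 0.0, -1.0]]
wrist_force: [-0.6, -0.2, 0.6]
gripper_width: 0.897
gripper_force: 0.0
```

Emit:
arm_command:
  deltas:
    - [0,0,0,0,0,0,-1]
    - [0,0,0,0,0,0,-1]
    - [0,0,0,0,0,-1,-1]
    - [0,0,0,0,0,-3,-1]
    - [0,0,0,0,0,-6,-1]
    - [0,0,0,0,0,-9,-1]
    - [0,0,0,0,0,-12,-1]
    - [0,0,0,0,0,-15,-1]

```text
time_s: 9.2
tcp_pos: [0.5525, -0.2804, 0.2661]
ee_rot: [[0.941, -0.338, 0.001], [-0.338, -0.941, -0.0], [0.001, 0.0, -1.0]]
wrist_force: [-0.1, -0.8, -0.9]
gripper_width: 1.0
gripper_force: 0.0
```

Emit:
arm_command:
  deltas:
    - [0,0,0,0,0,-1.5,-1]
    - [0,0,0,-0.8,-2,-2.5,-1]
    - [0,0,0,-2,-5,-2.5,-1]
    - [0,0,0,-3.5,-8.5,-2.5,-1]
    - [0,0,0,-5,-12,-2.5,-1]
    - [0,0,0,-6.4,-15.5,-2.5,-1]
    - [0,0,0,-7.8,-19,-2.5,-1]
    - [0,0,0,-9.3,-22.5,-2.5,-1]

```text
time_s: 9.87
tcp_pos: [0.5409, -0.0356, 0.2897]
ee_rot: [[0.941, -0.338, 0.002], [-0.338, -0.941, 0.0], [0.001, -0.001, -1.0]]
wrist_force: [0.0, 0.7, 0.0]
gripper_width: 0.996
gripper_force: 0.0
```

Emit:
arm_command:
  deltas:
    - [0,0,-0.1,-1.4,-3.5,0,-1]
    - [0,0,-0.2,-2.9,-7,0,-1]
    - [0,0,-0.3,-4.3,-10.5,0,-1]
    - [0,0,-0.4,-5.8,-14,0,-1]
    - [0,0,-0.5,-7,-17,0,-1]
    - [0,0,-0.6,-8,-19.3,0,-1]
    - [0,0,-0.7,-8.5,-20.5,0,-1]
    - [0,0,-0.8,-8.5,-20.6,0,-1]

```text
time_s: 10.53
tcp_pos: [0.5307, 0.1881, 0.2893]
ee_rot: [[0.894, 0.447, 0.001], [0.447, -0.894, 0.001], [0.001, -0.0, -1.0]]
wrist_force: [-0.2, -0.4, 1.1]
gripper_width: 1.0
gripper_force: 0.0
```

Emit:
arm_command:
  deltas:
    - [0,0,-0.1,0,0,1,-1]
    - [0,0,-0.2,0,0,2.5,-1]
    - [0,0,-0.3,0,0,4,-1]
    - [0,0,-0.3,0,0,5.5,-1]
    - [0,0,-0.3,0,0,6,-1]
    - [0,0,-0.3,0,0,6,-1]

```text
time_s: 11.03
tcp_pos: [0.5303, 0.185, 0.2278]
ee_rot: [[0.728, 0.685, -0.002], [0.685, -0.728, -0.001], [-0.002, -0.0, -1.0]]
wrist_force: [-0.1, 0.3, 0.6]
gripper_width: 1.0
gripper_force: 0.0
```

```bash
python3 - <<'E'
from h import *
delta((.531,.185,.145),43.5)
c=capture("wrist"); cv2.imwrite("pics/w3.png",c["pixels"])
print(proj(c,(.531,.185,.163)))
t=capture("top"); print([onz(t,np.array(u),.163).round(4) for u in []])
cv2.imwrite("pics/t3.png",cv2.resize(t["pixels"],None,fx=1.5,fy=1.5))
E
```

```text
t 11.0333 tcp [0.5303 0.185  0.2278] az 43.25 d_cm [0.07 0.05 8.28] rz -0.004 w 0.9999723323106112 F [-0.1  0.3  0.6] gf 0.0 j [ 35.8  16.6  -9.7  -0.  -63.9  97.5]
[255.02941169 208.07774531]
[]
```

View pics/w3.png

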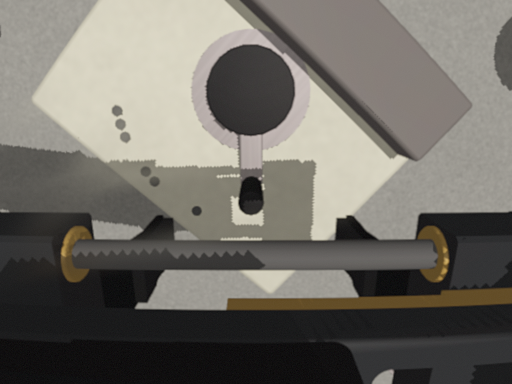

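View pics/t3.png

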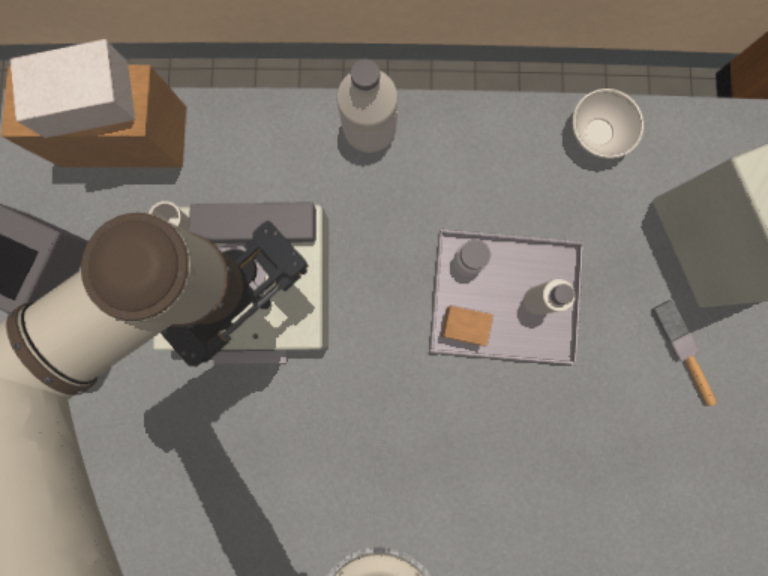

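The top view shows the bottle upright in the tray at (560,295), with the jar and carton unmoved. In the wrist view the post top is at about (250,204) against a predicted (255,208), so I'll nudge about 3 mm, then descend and grip the post.

Emit:
arm_command:
  deltas:
    - [0,0,0,0.2,-0.3,1.5,-1]
    - [0,0,0,0.2,-0.3,3.5,-1]
    - [0,0,0,0.2,-0.3,5.5,-1]
    - [0,0,0,0.2,-0.3,7.2,-1]
    - [0,0,0,0.2,-0.3,8.1,-1]
    - [0,0,0,0.2,-0.3,8.3,-1]
    - [0,0,0,0.2,-0.3,8.3,-0.5]
    - [0,0,0,0.2,-0.3,8.3,0]

```text
time_s: 11.8
tcp_pos: [0.5312, 0.1895, 0.147]
ee_rot: [[0.728, 0.686, 0.002], [0.686, -0.728, 0.001], [0.003, 0.001, -1.0]]
wrist_force: [0.5, 0.5, -0.6]
gripper_width: 0.92
gripper_force: 0.0
```

Emit:
arm_command:
  deltas:
    - [0,0,0,0,0,0,0.3]
    - [0,0,0,0,0,0,0.6]
    - [0,0,0,0,0,0,1]
    - [0,0,0,0,0,0,1]
    - [0,0,0,0,0,0,1]
    - [0,0,0,0,0,0,1]
    - [0,0,0,0,0,0,1]
    - [0,0,0,0,0,0,1]

```text
time_s: 12.47
tcp_pos: [0.5303, 0.189, 0.1455]
ee_rot: [[0.728, 0.685, -0.0], [0.685, -0.728, -0.0], [-0.0, 0.0, -1.0]]
wrist_force: [1.1, -0.9, 0.4]
gripper_width: 0.327
gripper_force: 0.0
```

```bash
python3 - <<'E'
from h import *
delta((.531,.185,.145))
s=sense(); R=np.array(s["ee_rot"]); p=np.array(s["tcp_pos"])
a=np.array([.586,.2377]); v=p[:2]-a; th0=np.arctan2(v[1],v[0]); r=np.hypot(*v); print("r",r,"th",np.degrees(th0)%360)
for q in np.arange(0.1,1.45,.1).tolist()+[1.35,1.37]:
    n=a+r*np.array([np.cos(th0-q),np.sin(th0-q)]); d=R.T@np.append(n-p[:2],0)*100; print(round(q,2),d.round(2))
E
```

```text
t 12.4667 tcp [0.5303 0.189  0.1455] az 43.27 d_cm [-0.22  0.34  0.05] rz None w 0.3268483720932769 F [ 1.1 -0.9  0.4] gf 0.0 j [ 36.1  21.1 -16.    0.  -52.9  97.2]
r 0.07400291790263536 th 221.1791760459644
0.1 [ 0.06 -0.74 -0.  ]
0.2 [ 0.2  -1.46 -0.  ]
0.3 [ 0.41 -2.17 -0.  ]
0.4 [ 0.69 -2.86 -0.  ]
0.5 [ 1.03 -3.51 -0.  ]
0.6 [ 1.44 -4.13 -0.  ]
0.7 [ 1.91 -4.7  -0.  ]
0.8 [ 2.44 -5.22 -0.  ]
0.9 [ 3.01 -5.69 -0.  ]
1.0 [ 3.63 -6.1  -0.  ]
1.1 [ 4.28 -6.44 -0.  ]
1.2 [ 4.97 -6.72 -0.  ]
1.3 [ 5.68 -6.93 -0.  ]
1.4 [ 6.4  -7.06 -0.  ]
1.35 [ 6.04 -7.01 -0.  ]
1.37 [ 6.18 -7.03 -0.  ]
```

Emit:
arm_command:
  deltas:
    - [0,0,0,0,0,0,1]
    - [0,0,0,0,0,0,1]
    - [0,0,0,0,0,0,1]
    - [0,0,0,0,0,0,1]

```text
time_s: 12.8
tcp_pos: [0.5304, 0.1889, 0.1455]
ee_rot: [[0.728, 0.685, 0.0], [0.685, -0.728, -0.0], [-0.0, 0.0, -1.0]]
wrist_force: [1.1, -0.2, -1.4]
gripper_width: 0.197
gripper_force: 30.0
```

The post is gripped (17 mm). Turning through the first 0.7 rad.

Emit:
arm_command:
  deltas:
    - [0,0,0.05,0.02,-0.37,0,1]
    - [0,0,0.1,0.06,-0.74,0,1]
    - [0,0,0.2,0.2,-1.46,0,1]
    - [0,0,0.3,0.41,-2.17,0,1]
    - [0,0,0.4,0.69,-2.86,0,1]
    - [0,0,0.5,1.03,-3.51,0,1]
    - [0,0,0.6,1.44,-4.13,0,1]
    - [0,0,0.6,1.44,-4.13,0,1]

```text
time_s: 13.47
tcp_pos: [0.5127, 0.2232, 0.1454]
ee_rot: [[0.989, 0.15, -0.003], [0.15, -0.989, -0.011], [-0.005, 0.01, -1.0]]
wrist_force: [4.1, -14.6, 1.5]
gripper_width: 0.194
gripper_force: 30.0
```

```bash
cat > d.py <<'E'
from h import *
delta((.531,.185,.145))
s=sense(); R=np.array(s["ee_rot"]); p=np.array(s["tcp_pos"]); print("F tool",R.T@s["wrist_force"])
a=np.array([.586,.2377]); v=p[:2]-a; th=np.arctan2(v[1],v[0]); print("r",np.hypot(*v),"q",np.radians(221.3)-th%(2*np.pi))
E
python3 d.py
```

```text
t 13.4667 tcp [0.5127 0.2232 0.1454] az 8.65 d_cm [1.24 4.05 0.08] rz None w 0.19392558339693788 F [  4.1 -14.6   1.5] gf 30.020663423929363 j [ 40.3  21.  -16.4   0.4 -53.1  58.1]
F tool [ 1.89197877 15.08978447 -1.38666263]
r 0.07476361697148926 q 0.5255683680441252
```

Emit:
arm_command:
  deltas:
    - [0,0,0.1,0.06,-0.74,0,1]
    - [0,0,0.2,0.2,-1.46,0,1]
    - [0,0,0.3,0.41,-2.17,0,1]
    - [0,0,0.4,0.69,-2.86,0,1]
    - [0,0,0.5,1.03,-3.51,0,1]
    - [0,0,0.6,1.44,-4.13,0,1]
    - [0,0,0.7,1.91,-4.7,0,1]
    - [0,0,0.75,2.17,-4.96,0,1]

```text
time_s: 14.13
tcp_pos: [0.5173, 0.2691, 0.1448]
ee_rot: [[0.824, -0.566, -0.025], [-0.567, -0.824, -0.026], [-0.006, 0.035, -0.999]]
wrist_force: [-21.8, -22.0, 20.9]
gripper_width: 0.203
gripper_force: 30.1
```

Emit:
arm_command:
  deltas:
    - [0,0,0,0,0,0,1]
    - [0,0,0,0,0,0,1]
    - [0,0,0,0,0,0,1]

```text
time_s: 14.38
tcp_pos: [0.5195, 0.2749, 0.145]
ee_rot: [[0.826, -0.563, -0.017], [-0.563, -0.826, -0.013], [-0.006, 0.02, -1.0]]
wrist_force: [-16.2, -8.7, 13.9]
gripper_width: 0.196
gripper_force: 30.0
```

```bash
python3 d.py; python3 - <<'E'
from h import *
c=capture("wrist"); cv2.imwrite("pics/w5.png",c["pixels"])
E
```

```text
t 14.3833 tcp [0.5195 0.2749 0.145 ] az -34.28 d_cm [6.02 6.78 0.1 ] rz None w 0.19562388460136682 F [-16.2  -8.7  13.9] gf 29.961312854429707 j [ 43.6  23.8 -11.6  -0.1 -55.8  12.2]
F tool [ -8.55066831  16.5809086  -13.50594062]
r 0.07626128231694893 q 1.2311095673176253
```

View pics/w5.png

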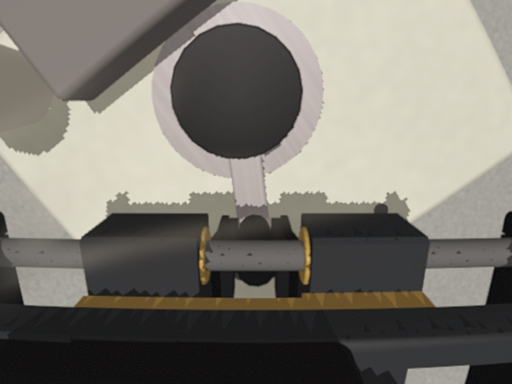

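The arm in the wrist view runs from the hub at (237,90) to the post at (257,255), about 6 degrees behind the tool, so the dial is at about 1.25. Letting it settle while pushing a little further along the tangent.

Emit:
arm_command:
  deltas:
    - [0,0,0,0,-0.2,0,1]
    - [0,0,0,0.1,-0.4,0,1]
    - [0,0,0,0.1,-0.5,0,1]
    - [0,0,0,0.1,-0.5,0,1]
    - [0,0,0,0.1,-0.5,0,1]
    - [0,0,0,0.1,-0.5,0,1]

```text
time_s: 14.93
tcp_pos: [0.5228, 0.281, 0.145]
ee_rot: [[0.827, -0.562, -0.016], [-0.563, -0.827, -0.009], [-0.008, 0.017, -1.0]]
wrist_force: [-18.5, -3.1, 11.8]
gripper_width: 0.198
gripper_force: 30.0
```

```bash
python3 d.py
```

```text
t 14.9333 tcp [0.5228 0.281  0.145 ] az -34.24 d_cm [6.07 7.47 0.07] rz None w 0.19757748703222727 F [-18.5  -3.1  11.8] gf 30.038196716923267 j [ 43.7  24.3 -10.8  -0.3 -55.9  12.2]
F tool [-13.6439706   13.21547133 -11.47959718]
r 0.07654384922887424 q 1.3213260351588758
```

Emit:
arm_command:
  deltas:
    - [0,0,0,-0.1,-0.1,0,1]
    - [0,0,0,-0.15,-0.2,0,1]
    - [0,0,0,-0.15,-0.2,0,1]
    - [0,0,0,-0.15,-0.2,0,1]
    - [0,0,0,-0.15,-0.2,0,1]
    - [0,0,0,-0.15,-0.2,0,1]
    - [0,0,0,-0.15,-0.2,0,1]
    - [0,0,0,-0.15,-0.2,0,1]

```text
time_s: 15.6
tcp_pos: [0.5239, 0.2832, 0.1449]
ee_rot: [[0.827, -0.562, -0.014], [-0.563, -0.827, -0.009], [-0.006, 0.016, -1.0]]
wrist_force: [-13.5, -6.4, 10.5]
gripper_width: 0.202
gripper_force: 30.0
```

```bash
python3 d.py; python3 - <<'E'
from h import *
c=capture("wrist"); s=sense()
g=cv2.cvtColor(c["pixels"],cv2.COLOR_BGR2GRAY); m=(g<70).astype(np.uint8); m[165:]=0
n,l,st,ce=cv2.connectedComponentsWithStats(m)
for i in range(1,n):
    if st[i,4]>3000:
        h=onz(c,ce[i],.12); v=np.array(s["tcp_pos"])[:2]-h[:2]; print(ce[i],st[i],h,np.hypot(*v),"az",np.degrees(np.arctan2(v[1],v[0]))%360)
# deck pose: front/right reference from c0 pips: azimuth of first and third marks
import pickle
t=pickle.load(open("c0.pkl","rb"))["top"]; a=np.array([.586,.2377])
for uv in((405,517),(285,523),(310,525)):
    P=onz(t,(95+uv[0]*130/700,125+uv[1]*115/600),.1)[:2]-a; print(np.hypot(*P),np.degrees(np.arctan2(P[1],P[0]))%360)
cv2.imwrite("pics/w6.png",c["pixels"])
E
```

```text
t 15.6 tcp [0.5239 0.2832 0.1449] az -34.24 d_cm [6.11 7.72 0.08] rz None w 0.20246716807413617 F [-13.5  -6.4  10.5] gf 30.0256240577437 j [ 43.9  24.4 -10.6  -0.2 -55.9  12. ]
F tool [ -7.63404424  13.04575603 -10.27349638]
r 0.07699564462042077 q 1.3532766809244903
[256.6928427   94.43243025] [  190    22   131   135 12365] [0.58365065 0.24158378 0.12      ] 0.07283073732536989 az 145.108248157235
0.11171521749059045 196.03310665574662
0.11365438756033085 167.91262394477042
0.11253912537616279 173.70792786468877
```

View pics/w6.png

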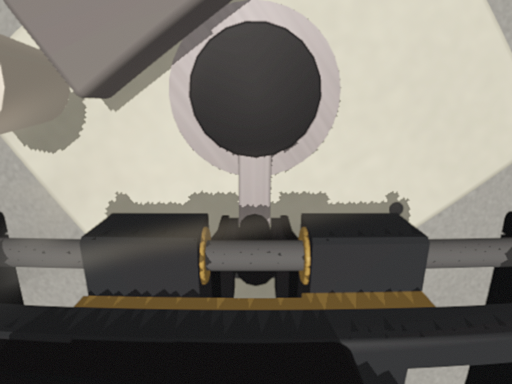

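The dial arm is now in line with the tool in the wrist view (hub (257,92), post (256,250)). That puts its azimuth at about 145.3 deg against 144.9 for the third mark. I'll add 2 mm for margin, then hold.

Emit:
arm_command:
  deltas:
    - [0,0,0,0,-0.1,0,1]
    - [0,0,0,0.05,-0.2,0,1]
    - [0,0,0,0.05,-0.2,0,1]
    - [0,0,0,0.05,-0.2,0,1]
    - [0,0,0,0.05,-0.2,0,1]
    - [0,0,0,0.05,-0.2,0,1]
    - [0,0,0,0.05,-0.2,0,1]
    - [0,0,0,0.05,-0.2,0,1]

```text
time_s: 16.32
tcp_pos: [0.5248, 0.2847, 0.1449]
ee_rot: [[0.827, -0.562, -0.015], [-0.563, -0.827, -0.009], [-0.007, 0.016, -1.0]]
wrist_force: [-15.9, -4.9, 11.1]
gripper_width: 0.196
gripper_force: 30.0
```

Emit:
arm_command:
  deltas:
    - [0,0,0,0,0,0,1]
    - [0,0,0,0,0,0,1]
    - [0,0,0,0,0,0,1]
    - [0,0,0,0,0,0,1]
    - [0,0,0,0,0,0,1]
    - [0,0,0,0,0,0,1]
    - [0,0,0,0,0,0,1]
    - [0,0,0,0,0,0,1]

```text
time_s: 16.98
tcp_pos: [0.5248, 0.2847, 0.1449]
ee_rot: [[0.827, -0.562, -0.015], [-0.563, -0.827, -0.009], [-0.007, 0.016, -1.0]]
wrist_force: [-16.8, -5.2, 11.4]
gripper_width: 0.194
gripper_force: 30.0
```

```bash
python3 d.py; python3 - <<'E'
from h import *
t=capture("top"); o=__import__("pickle").load(open("c0.pkl","rb"))["top"]
D=cv2.absdiff(t["pixels"],o["pixels"]).max(2)>40
print("tray-half jar/carton changed px",D[155:240,290:335].sum(),"bottle area",D[180:220,340:390].sum())
E
```

```text
t 16.9833 tcp [0.5248 0.2847 0.1449] az -34.24 d_cm [6.12 7.89 0.08] rz None w 0.19418653948106207 F [-16.8  -5.2  11.4] gf 30.027775175403804 j [ 43.9  24.6 -10.3  -0.3 -56.1  12. ]
F tool [-11.07421361  13.92291162 -11.11331091]
r 0.07719303316493809 q 1.3756778854498357
tray-half jar/carton changed px 0 bottle area 592
```

The dial is held still at about 1.37 rad, the bottle is standing in the tray, and the jar and carton haven't moved. Handing in.

```bash
python3 -c "
from station import finish_job
print(finish_job())"
```

```text
the job is handed in; nothing more can be done
None
```

I set the bottle upright in the tray and released it, then turned the dial to the third mark (about 1.37 rad, estimated from the gripper position) and handed the job in with the gripper still holding it; no verdict was returned.

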